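# Open the filter lid of a bench dust extractor

### The job

The bench dust extractor's filter is due for a check: press the snap tab on its top deck down until the filter lid springs free, then push the lid along its guides, off its seat, until the filter opening is fully uncovered. Only press and push with the fingertips: leave the lid lying flat in its guides and never lift it, and leave the sanding block, the glue bottle and the table-leg blank where they are.

Things in the scene. Friction and masses are not known exactly. Their poses are not given: they have to be found in the camera images.
- extractor: Low box-shaped dust extractor, light grey head on black bin, 300 mm (its x) by 420 mm (its y), fixed on the bench. Origin: centre of its underside, z up. Flat deck 190 mm above it. The lid's track runs along y, centred on x = +45 mm, between guides 18 mm high (inner faces x = -30, +120 mm) and end walls 18 mm high (faces y = -179, +192 mm). Deck at x below -42 mm: control panel, dial 22 mm high.
- filter_opening (a point): Fixed on the extractor: centre, at deck height, of the filter opening (the lid's seat), at extractor x = +45, y = -105, z = +190 mm. The opening is 110 mm (x) by 108 mm (y), with a cream pleated filter 7 mm below the deck; the closed lid hides it. Extractor +y, along the track, is the way the lid comes off.
- filter_lid: Dark grey loose lid, 146 mm (its x) by 140 mm (its y), 0.24 to 0.39 kg, panel top 10 mm above its underside. Origin: centre of its underside; axes as the extractor's. Closed: origin at filter_opening, side lips over its long edges, end wall at -y, snap tab at +y. Released, it slides towards extractor +y with 1 to 6 N, up to 190 mm, to the end wall; past 124 mm the opening is fully uncovered.
- lid_tail (a point): On the lid: middle of its -y (trailing) top edge. Closed, it lies 70 mm from filter_opening towards extractor -y; the opening is fully uncovered once it lies more than 54 mm past filter_opening towards +y.
- thumb_bar (a point): On the lid: thumb bar, an upright rib across it, 90 mm long (x), 8 mm thick (y), 14 mm high above the panel. This point is the middle of its -y face, 7 mm above the panel. On its -y side lie 96 mm of open panel, room for a fingertip to stand and push the bar towards extractor +y.
- tab_pad (a point): Point to press on the snap tab: top face, middle of its ribbed half. The tab is a dark grey thumb plate, 40 mm (extractor x) by 50 mm (extractor y), its top 8.5 mm over the deck, just in front (+y) of the closed lid; its edge against the lid lies 34 mm from this point towards -y, its other edge 16 mm towards +y. It moves straight down.
- tab (a joint): Travel of the snap tab in m: 0 out, grows as pressed down, stop at 0.008. Sprung up with 1.2 to 2.4 N; pressing takes 3 to 6 N. At about 0.0045 it lets go and a leaf spring in the end wall throws the lid 7 to 9 mm towards +y over the tab's edge, so it cannot catch again; it then stays part-pressed under the lid, which it may tilt by 2 mm. Where the lid is not over it, it springs back up.
- sanding_block: Cork sanding block, 60 by 100 mm, 34 mm high, lying on the extractor's deck beside the track. Origin: centre of its underside. Leave it alone.
- glue_bottle: White glue bottle, 64 mm across, 190 mm high, standing on the bench to the right (-y) of the extractor. Origin: centre of its underside. Leave it alone.
- leg_blank: Tapered wooden table-leg blank, 400 mm long (its x), 45 mm square at its thick end, 27 mm at the other, lying on the bench to the left (+y) of the extractor. Origin: under the middle. Leave it alone.
Not all that is in view belongs to the job. Leave any blue look-alike of the filter_lid alone.

How it is judged:
By the outcome, as a careful person would: the job done as asked, in the order asked, and still so for the second after the job is handed in, with the robot touching nothing.
It also fails if it takes over 42 s, if anything falls off the work surface, if the arm or the gripper's body presses on something with over 40 N, if the wrist force passes 120 N, or if a joint passes its speed limit or range.

### The arm

A 7-joint arm with a two-finger parallel gripper is mounted at the origin on the work surface. World frame = base frame: x ahead of the robot, y to its left, z up, the work surface at z = 0. Lengths are in m, angles in degrees, forces in N, time in s.
With the tool pointing down it reaches from about 0.35 to 0.9 m from the base axis. Payload 7.2 kg.
Tool frame: the origin (TCP) lies at the very end of the fingers, on their centre line; the grasp point (between the pads) lies 19 mm behind it (env.hold_point_z is the distance from the TCP to the grasp point, in m); z points along the fingers, y is the direction in which the jaws open and shut (so a half turn about z gives the same grasp; the last joint's range is limited). The gripper opens to 88 mm and grips with 3 to 60 N. Pads are 20 mm wide; open, the fingers measure 115 mm over their backs; the gripper's body (75 mm by 178 mm) begins 61 mm behind the grasp point.
Start: joints at [-77.017, 23.554, -0.728, 91.456, 0.321, 64.991, -4.71], TCP at [0.182, 0.598, 0.191] pointing down, gripper open.
Joint ranges: [-169.25, 169.25], [-16.82, 113.86], [-84.01, 82.57], [7.8, 145.47], [-59.2, 239.2], [7.22, 106.19], [-163.78, 163.78]. Speed limits (degrees/s): [136.94, 136.94, 172.46, 172.46, 180, 180, 180].

### API

Orientations are given as a 3x3 rotation matrix whose columns are the frame's x, y, z axes.
In Python, from workcell import env, claw, kin, eyes, workorder gives the robot as it stands. The module is installed in compiled form; this text tells all that it offers. Calls block until the motion is done:
- env.movep(position, orientation): joint-space move of the TCP to a pose.
- env.move_l(position, frame=None, vel=0.15): straight line of the TCP; frame=None keeps the orientation; vel is the mean speed in m/s.
- env.movej(angles): joint-space move.
- claw.grip(opening): opening from 0.0 (shut) to 1.0 (fully open); the grip force is fixed at half the most; returns when the fingers have stopped.
- env.sleep(seconds).
- kin.solve_ik(position, orientation): joint angles nearest the present ones, or None.
- eyes.snapshot(name): name is "scene" or "top" or "wrist"; returns the picture (420x560x3 uint8, blue, green, red); there is no depth.
- eyes.camera_model(name): a dict with "fov_y" (degrees; the focal length in pixels is half the picture's height over the tangent of half this angle, whatever the lens; pixels are square), "cx", "cy" (the principal point, pixels), "cam_to_world" (4x4, takes a point from camera to world coordinates). Camera axes: x right, y down, z forward; pixel columns grow to the right and rows downward; lengths in m; the calibration is good to about 2 mm. The wrist camera is an equidistant fisheye: a pixel r from the principal point sees the ray r / f radians off the axis. A picture is of the moment at which its call begins: read the wrist's pose just before it. camera_model takes no time and is no camera call; for the wrist camera it gives the pose at the moment of the call.
A pose or a line that the arm cannot do raises env.MotionError and nothing moves.
- workorder.job_done(): hands the job in, once; it reports no verdict.
Readings, each from a call of its own:
- env.current_time_s(): time.
- env.current_qpos(): joint angles.
- env.current_dq(): joint speeds.
- env.current_joint_torque(): joint torques, N m.
- env.current_tcp_pos(): TCP position.
- env.current_ee_rot(): TCP orientation.
- env.current_ft_force(): force on the tool from outside, world axes, zero at the start.
- env.current_wrist_torque(): the same for the moment, N m.
- env.current_opening(): opening from 0.0 (shut) to 1.0 (fully open).
Only numpy, scipy, OpenCV 4.12 (cv2) and the standard library are available. Lean on these libraries where they do the work, as an engineer would, in place of code of your own. Each camera call takes 0.05 s, during which the arm holds its last target. There are 200 camera calls.

## Working session

There is one attempt and no reset: what is moved stays moved. The work goes in short steps, each a Python script; the robot and the scene stay as the last script left them, time stands still between calls to the robot, and variables do not carry over. Pictures are saved under pics/ and viewed, about 8 in all and at most 12, crops included, and the job is handed in when it is done.

```bash
mkdir -p pics; python3 - <<'E'
from workcell import env,eyes
import cv2,numpy as np
for n in("scene","top"):
    im=eyes.snapshot(n);cv2.imwrite(f"pics/{n}0.png",im);m=eyes.camera_model(n);print(n,m["fov_y"],m["cx"],m["cy"],np.round(m["cam_to_world"],4).tolist())
a=cv2.imread("pics/top0.png");cv2.imwrite("pics/top0b.png",cv2.resize(a,(800,600),interpolation=cv2.INTER_CUBIC))
print(env.current_time_s())
E
```

```text
scene 44.4113293587778 276.616363746982 210.4504556045375 [[-0.6918, 0.4969, -0.5239, 1.2776], [0.7221, 0.477, -0.501, 0.7175], [0.001, -0.725, -0.6888, 1.1411], [0.0, 0.0, 0.0, 1.0]]
top 42.73265516569958 270.0216915895051 214.8112551829529 [[0.0055, -0.9941, 0.1084, 0.3609], [-1.0, -0.005, 0.0047, 0.0079], [-0.0041, -0.1085, -0.9941, 1.7804], [0.0, 0.0, 0.0, 1.0]]
0.1
```

View pics/top0b.png

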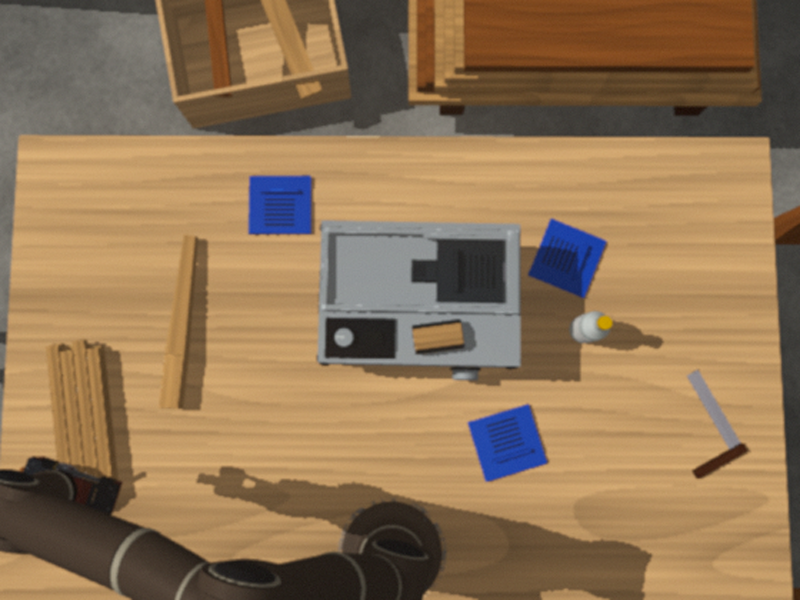

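View pics/scene0.png

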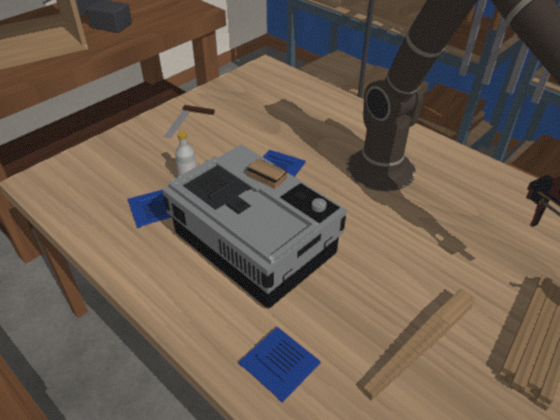

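The top view shows the dark grey lid on the extractor at about (472,271), with the tab at (424,271). Both positions are in the 800-px picture. The three blue plates, at (281,205), (568,258) and (508,442), are the look-alikes lying on the bench. Only the grey lid on the deck fits the description. Next I measure.

```bash
cat > h.py <<'E'
import numpy as np,cv2
def ray(m,px,fish=False):
    f=210/np.tan(np.radians(m["fov_y"]/2)); d=np.array([(px[0]-m["cx"])/f,(px[1]-m["cy"])/f])
    if fish:
        r=np.linalg.norm(d); v=np.array([*(d/r*np.sin(r)),np.cos(r)])
    else: v=np.array([*d,1.])
    T=np.array(m["cam_to_world"]); return T[:3,3],T[:3,:3]@v
def onz(m,px,z,fish=False):
    o,v=ray(m,px,fish); return o+v*(z-o[2])/v[2]
def proj(m,p):
    f=210/np.tan(np.radians(m["fov_y"]/2));T=np.array(m["cam_to_world"]);c=T[:3,:3].T@(np.array(p)-T[:3,3])
    return np.array([m["cx"]+f*c[0]/c[2],m["cy"]+f*c[1]/c[2]])
E
python3 - <<'E'
from workcell import eyes
from h import *
m=eyes.camera_model("top");im=cv2.imread("pics/top0.png")
r=np.zeros(im.shape[:2],np.uint8);r[160:218,280:360]=1
k=((im.max(2)<75)&(r>0)).astype(np.uint8)
n,l,s,c=cv2.connectedComponentsWithStats(k);i=1+s[1:,4].argmax();print("lid blob",s[i],c[i])
blob=(l==i).astype(np.uint8)
op=cv2.morphologyEx(blob,cv2.MORPH_OPEN,np.ones((25,25)))
for name,b,z in(("lid",op,.2),("tab",cv2.morphologyEx(blob-op,cv2.MORPH_OPEN,np.ones((5,5))),.1985)):
    cs=max(cv2.findContours(b,0,2)[0],key=cv2.contourArea)
    P=np.array([onz(m,p[0],z)[:2] for p in cs])*1000
    R=cv2.minAreaRect(P.astype(np.float32));print(name,R)
# extractor grey head edges
hs=cv2.cvtColor(im,cv2.COLOR_BGR2HSV)
g=((hs[...,1]<45)&(hs[...,2]>90)).astype(np.uint8);g[:, :215]=0;g[:,375:]=0;g[:145]=0;g[265:]=0
cs=max(cv2.findContours(cv2.morphologyEx(g,cv2.MORPH_CLOSE,np.ones((7,7))),0,2)[0],key=cv2.contourArea)
P=np.array([onz(m,p[0],.2)[:2] for p in cs])*1000;print("extr",cv2.minAreaRect(P.astype(np.float32)))
v=im[150:265,215:375].copy();v=cv2.resize(v,None,fx=5,fy=5,interpolation=cv2.INTER_CUBIC);cv2.imwrite("pics/crop.png",v)
E
```

```text
lid blob [ 289  168   64   44 2268] [325.5335097  189.29320988]
lid ((611.6912231445312, -158.5550537109375), (126.42345428466797, 135.2538299560547), 0.26606443524360657)
tab ((608.2763061523438, -64.65383911132812), (42.231666564941406, 47.72228240966797), 0.09334217011928558)
extr ((551.4329833984375, -53.95140075683594), (418.1579895019531, 323.0832214355469), 89.21833038330078)
```

View pics/crop.png

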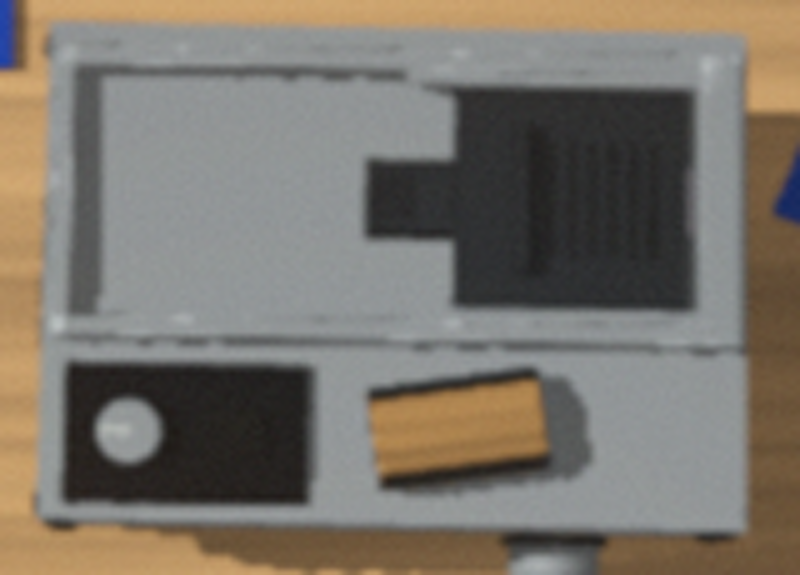

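The crop confirms it: dark lid on its seat at (575,198), tab at (410,198), thumb bar at about (540,198), sanding block at (460,428) clear of the track. The sizes fit (lid about 135 and tab 42x48 mm at their heights), and the yaw is about -0.7°. Next I shut the gripper and press the tab.

```bash
python3 - <<'E'
from workcell import env,eyes,claw,kin
from h import *
a=np.radians(-.7);c,s=np.cos(a),np.sin(a)
# tool y along +-extractor x
R1=np.array([[-s*-1*-1,c,0],[c,s,0],[0,0,-1]]).T  # placeholder rows->cols
y=np.array([c,s,0]);z=np.array([0,0,-1.]);
opts=[]
for sg in(1,-1):
    yy=sg*y;R=np.column_stack([np.cross(yy,z),yy,z]);q=kin.solve_ik([.608,-.0555,.30],R)
    if q is not None: opts.append((abs(np.array(q)-env.current_qpos()).max(),sg,R,q))
opts.sort(key=lambda t:t[0]);_,sg,R,q=opts[0];np.save("R.npy",R);print(sg,np.round(q,1))
claw.grip(0.0)
env.move_l([.182,.598,.32],vel=.2)
env.movep([.608,-.0555,.30],R)
env.move_l([.608,-.0555,.212],vel=.12)
f0=np.array(env.current_ft_force());print("t",env.current_time_s(),"f0",f0.round(2),np.round(env.current_tcp_pos(),4))
z=.203
while z>.1905:
    z-=.001;env.move_l([.608,-.0555,z],vel=.03);f=np.array(env.current_ft_force())-f0
    print(round(z,4),round(env.current_tcp_pos()[2],4),f.round(1))
    if f[2]>14: break
cv2.imwrite("pics/t1.png",eyes.snapshot("top"));w=eyes.snapshot("wrist")
env.move_l([.608,-.0555,.25],vel=.12)
cv2.imwrite("pics/w2.png",eyes.snapshot("wrist"))
print(env.current_time_s())
E
```

```text
1 [-32.4  22.2  46.9  86.8 -16.4  78.2  15.1]
t 5.8667 f0 [0.87 0.63 0.29] [ 0.6084 -0.0557  0.2127]
0.202 0.2019 [-1.6 -0.5  0.4]
0.201 0.201 [-1.3 -0.5 -0.7]
0.2 0.1999 [-0.3 -0.6 -0.6]
0.199 0.1989 [-1.2 -1.1  0. ]
0.198 0.1979 [-0.8 -1.2 -0.9]
0.197 0.1969 [-0.6 -0.8 -0.8]
0.196 0.1959 [-1.8 -0.9 -0.8]
0.195 0.1949 [-0.8 -0.6 -0.1]
0.194 0.1939 [-0.9 -0.9 -0.4]
0.193 0.1929 [-1.1 -0.5 -0.5]
0.192 0.1919 [-1.1 -0.2 -0.2]
0.191 0.1909 [-0.1 -0.1  0.8]
0.19 0.1899 [-1.  -0.8 -0.1]
10.15
```

View pics/w2.png

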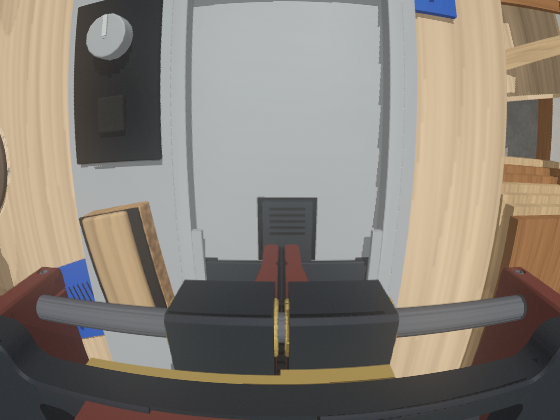

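No contact was felt, even at z = 0.190. In the wrist view the tab spans about (258–316, 197–262), with its ribbed half at rows 205–237, and the fingertips are at about (283,247). I'll re-measure by triangulating the tab's corners.

```bash
python3 - <<'E'
from workcell import env,eyes
from h import *
mw=eyes.camera_model("wrist");mt=eyes.camera_model("top")
print(np.round(mw["cam_to_world"],3).tolist(),mw["fov_y"],env.current_tcp_pos())
T=np.array(mw["cam_to_world"]);f=210/np.tan(np.radians(mw["fov_y"]/2))
def pw(p):
    c=T[:3,:3].T@(np.array(p)-T[:3,3]);r=np.arctan2(np.hypot(c[0],c[1]),c[2]);u=c[:2]/np.hypot(c[0],c[1])
    return np.array([mw["cx"],mw["cy"]])+f*r*u
print("tip px",pw(env.current_tcp_pos()))
im=cv2.imread("pics/w2.png");print("col profile row215",im[215,245:330,1].tolist());print("row profile col265",im[185:275,265,1].tolist())
for px in((258,197),(316,197)):
    for z in(.15,.17,.19,.1985,.21):print(px,z,onz(mw,px,z,True).round(4))
# top-view tab +y edge corners
t=cv2.imread("pics/t1.png");b=cv2.imread("pics/top0.png")
for px in((288.5,181.5),(288.5,197.5)):
    for z in(.15,.17,.19,.1985,.21):print("top",px,z,onz(mt,px,z).round(4))
v=np.hstack([cv2.resize(cv2.imread("pics/%s.png"%n)[150:265,215:375],None,fx=2.5,fy=2.5) for n in("top0","t1")]);cv2.imwrite("pics/cmp.png",np.vstack([v,cv2.resize(im[180:280,180:380],(800,300))[:300]]))
E
```

```text
[[1.0, -0.01, -0.003, 0.608], [-0.01, -0.964, -0.267, 0.017], [-0.0, 0.267, -0.964, 0.443], [0.0, 0.0, 0.0, 1.0]] 65.70646984690485 [ 0.60756105 -0.05523282  0.24915498]
tip px [281.21455536 242.22268597]
col profile row215 [176, 176, 176, 176, 176, 176, 175, 176, 176, 177, 175, 168, 132, 71, 72, 72, 72, 77, 84, 84, 84, 84, 82, 82, 76, 68, 69, 71, 69, 69, 68, 68, 69, 68, 67, 68, 68, 69, 68, 67, 66, 68, 68, 67, 68, 68, 66, 67, 68, 67, 68, 67, 69, 69, 69, 67, 69, 69, 69, 71, 78, 82, 81, 81, 82, 82, 83, 74, 69, 72, 70, 104, 156, 176, 175, 176, 176, 175, 176, 176, 175, 176, 175, 176, 175]
row profile col265 [178, 177, 177, 177, 178, 177, 178, 177, 177, 177, 176, 176, 128, 74, 73, 79, 82, 86, 86, 86, 85, 85, 84, 84, 85, 85, 84, 84, 84, 83, 84, 82, 82, 83, 83, 83, 82, 83, 83, 81, 82, 81, 82, 81, 81, 82, 80, 80, 80, 80, 80, 79, 79, 79, 79, 79, 80, 79, 79, 79, 77, 75, 75, 75, 74, 75, 74, 74, 74, 73, 75, 73, 73, 74, 73, 73, 73, 73, 73, 72, 72, 71, 73, 72, 72, 70, 70, 71, 71, 70]
(258, 197) 0.15 [ 0.5862 -0.0476  0.15  ]
(258, 197) 0.17 [ 0.5877 -0.0432  0.17  ]
(258, 197) 0.19 [ 0.5892 -0.0388  0.19  ]
(258, 197) 0.1985 [ 0.5899 -0.0369  0.1985]
(258, 197) 0.21 [ 0.5907 -0.0344  0.21  ]
(316, 197) 0.15 [ 0.6399 -0.0482  0.15  ]
(316, 197) 0.17 [ 0.6377 -0.0437  0.17  ]
(316, 197) 0.19 [ 0.6356 -0.0392  0.19  ]
(316, 197) 0.1985 [ 0.6346 -0.0373  0.1985]
(316, 197) 0.21 [ 0.6334 -0.0348  0.21  ]
top (288.5, 181.5) 0.15 [ 0.6421 -0.0407  0.15  ]
top (288.5, 181.5) 0.17 [ 0.6386 -0.0401  0.17  ]
top (288.5, 181.5) 0.19 [ 0.6352 -0.0395  0.19  ]
top (288.5, 181.5) 0.1985 [ 0.6337 -0.0393  0.1985]
top (288.5, 181.5) 0.21 [ 0.6317 -0.0389  0.21  ]
top (288.5, 197.5) 0.15 [ 0.5924 -0.0408  0.15  ]
top (288.5, 197.5) 0.17 [ 0.5896 -0.0402  0.17  ]
top (288.5, 197.5) 0.19 [ 0.5867 -0.0396  0.19  ]
top (288.5, 197.5) 0.1985 [ 0.5855 -0.0393  0.1985]
top (288.5, 197.5) 0.21 [ 0.5839 -0.039   0.21  ]
```

View pics/cmp.png

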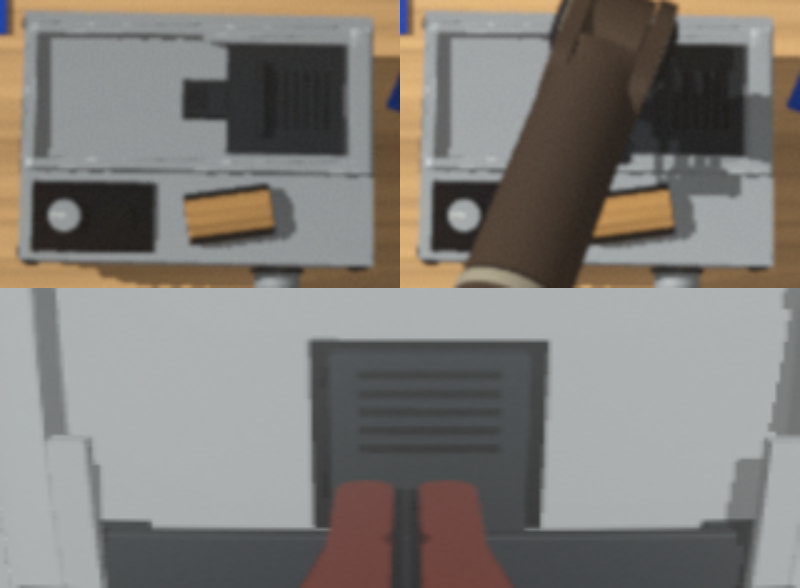

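Nothing has visibly sprung in this view: the tab is at (258–316, 197–262) and the lid edge at about row 260. The corner heights from this view are too weak to use, so I take a wider-baseline wrist view with the fingers out of the way.

```bash
python3 - <<'E'
from workcell import env,eyes
from h import *
import json
def snap(n):
    m=eyes.camera_model("wrist");cv2.imwrite(f"pics/{n}.png",eyes.snapshot("wrist"));json.dump({k:np.array(v).tolist() for k,v in m.items()},open(n+".json","w"))
m=eyes.camera_model("wrist");json.dump({k:np.array(v).tolist() for k,v in m.items()},open("w2.json","w"))
env.move_l([.608,.045,.29],vel=.2);env.sleep(.2);snap("w3")
m=eyes.camera_model("wrist");f=210/np.tan(np.radians(m["fov_y"]/2));T=np.array(m["cam_to_world"])
print(env.current_time_s(),env.current_ft_force())
cv2.imwrite("pics/w3b.png",cv2.resize(cv2.imread("pics/w3.png")[90:360,100:460],(800,600),interpolation=cv2.INTER_CUBIC))
E
```

```text
11.0917 [ 0.33131115  0.24168538 -0.88542548]
```

View pics/w3b.png

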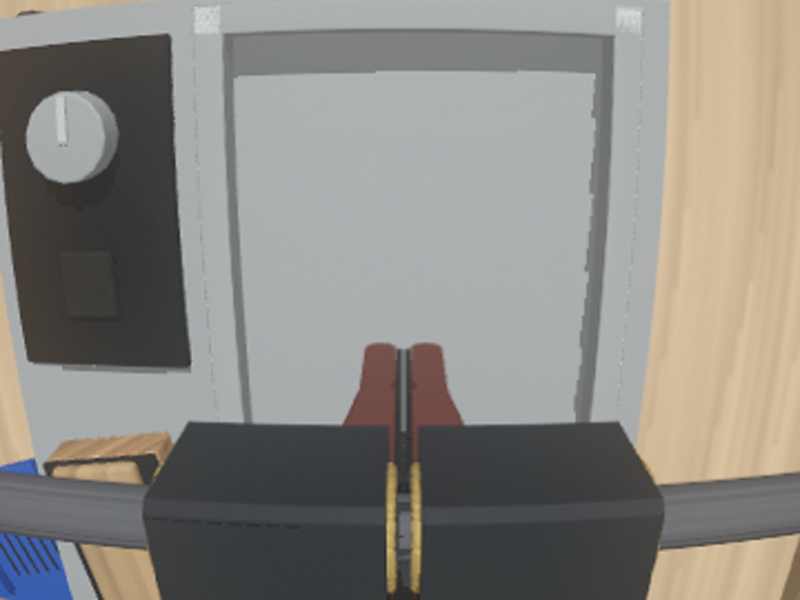

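That view looks the wrong way and the fingers hide the tab: end wall at row 15, dial at (72,135), tip at (403,345). The camera looks past the fingers' +y side, so I view from the -y side.

```bash
python3 - <<'E'
from workcell import env,eyes
from h import *
import json
def snap(n):
    m=eyes.camera_model("wrist");cv2.imwrite(f"pics/{n}.png",eyes.snapshot("wrist"));json.dump({k:np.array(v).tolist() for k,v in m.items()},open(n+".json","w"))
env.move_l([.608,-.19,.31],vel=.25);env.sleep(.2);snap("w4")
print(env.current_time_s())
cv2.imwrite("pics/w4b.png",cv2.resize(cv2.imread("pics/w4.png")[50:350,80:480],(800,600),interpolation=cv2.INTER_CUBIC))
E
```

```text
12.4333
```

View pics/w4b.png

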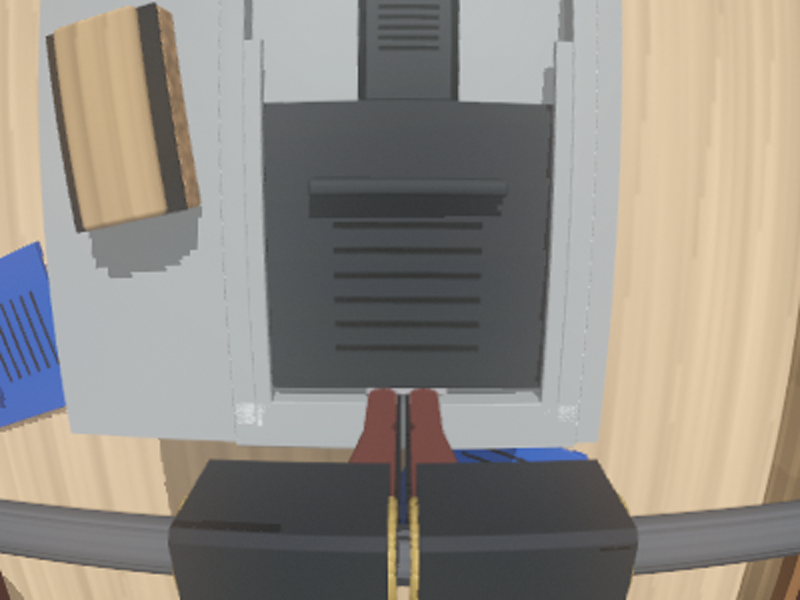

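This view is good. The lid's +y edge is at row 102 and its tail edge at row 388, with the thumb bar at (408,187) and the tab at columns 359–459 above row 100. The known sizes now give a height check.

```bash
python3 - <<'E'
from h import *
import json
w4=json.load(open("w4.json"));w2=json.load(open("w2.json"))
o4=lambda u,v:(80+u/2,50+v/2); o2=lambda u,v:(180+u/4,180+(v-288)/3)
for z in(.14,.16,.18,.2):
    A,B,C,D=[onz(w4,o4(*p),z,True)[:2] for p in((265,102),(553,104),(540,388),(272,388))]
    n=np.linalg.norm;r,s=onz(w4,o4(310,182),z,True),onz(w4,o4(507,182),z,True)
    print(z,"lid +y w",n(A-B).round(4),"len",n((A+B)/2-(C+D)/2).round(4),"bar len(z)",n(r-s).round(4),"bar mid",((r+s)/2).round(4)[:2],"lid c",((A+B+C+D)/4).round(4),"yaw",np.degrees(np.arctan2(*(B-A)[::-1])).round(2),"front,tail y",(A+B)[1]/2,(C+D)[1]/2)
def tri(a,b):
    (o,u),(p,v)=a,b;u=u/np.linalg.norm(u);v=v/np.linalg.norm(v)
    t=np.linalg.lstsq(np.column_stack([u,-v]),p-o,rcond=None)[0];return ((o+t[0]*u+p+t[1]*v)/2).round(4),np.linalg.norm(o+t[0]*u-p-t[1]*v).round(4)
# last rib of tab (-y-most) ends, in w4 row 47; in w2 row 449
for a,b in(((380,47),(358,449)),((439,47),(501,449)),((380,7),(358,375)),((439,7),(501,375))):
    print("rib",tri(ray(w4,o4(*a),True),ray(w2,o2(*b),True)))
E
```

```text
0.14 lid +y w 0.1608 len 0.1681 bar len(z) 0.1102 bar mid [ 0.6126 -0.1322] lid c [ 0.6118 -0.1706] yaw -0.74 front,tail y -0.08657620900767343 -0.2546763717175642
0.16 lid +y w 0.152 len 0.1589 bar len(z) 0.1041 bar mid [ 0.6123 -0.1313] lid c [ 0.6116 -0.1676] yaw -0.74 front,tail y -0.088197713154615 -0.2470519984901603
0.18 lid +y w 0.1432 len 0.1496 bar len(z) 0.098 bar mid [ 0.6121 -0.1305] lid c [ 0.6115 -0.1646] yaw -0.74 front,tail y -0.08981921730155659 -0.23942762526275635
0.2 lid +y w 0.1343 len 0.1404 bar len(z) 0.092 bar mid [ 0.6119 -0.1296] lid c [ 0.6113 -0.1616] yaw -0.74 front,tail y -0.09144072144849816 -0.2318032520353524
rib (array([ 0.5987, -0.0664,  0.1997]), np.float64(0.0011))
rib (array([ 0.6264, -0.0666,  0.2   ]), np.float64(0.0001))
rib (array([ 0.599 , -0.0467,  0.1982]), np.float64(0.0008))
rib (array([ 0.6265, -0.0469,  0.1985]), np.float64(0.0003))
```

The lid length is 140.4 mm at z = 0.200, and the tab ribs triangulate to z ≈ 0.199 and y -0.047…-0.067, centred on (0.6125, -0.0567). So the deck height is right and the tab is still up. The fingertips look short of the nominal TCP in the wrist view, and no force was felt. I press again, guarded by force, a little deeper.

```bash
python3 - <<'E'
from workcell import env,eyes,claw
from h import *
import json
X,Y=.6125,-.0567
print("opening",env.current_opening())
env.move_l([X,Y,.26],vel=.25);env.move_l([X,Y,.195],vel=.12);env.sleep(.15)
rd=lambda:np.mean([env.current_ft_force() for _ in range(3)],0)
f0=rd();print(f0.round(2));z=.193;rel=None
while z>.165:
    z-=.001;env.move_l([X,Y,z],vel=.03);f=np.array(env.current_ft_force())-f0
    print(round(z,4),round(env.current_tcp_pos()[2],4),f.round(1))
    if f[2]>10: break
print(env.current_time_s())
m=eyes.camera_model("wrist");cv2.imwrite("pics/w5.png",eyes.snapshot("wrist"));json.dump({k:np.array(v).tolist() for k,v in m.items()},open("w5.json","w"))
E
```

```text
opening 0.004688678193337728
[ 0.26  0.07 -1.06]
0.192 0.192 [ 0.4 -0.   1.1]
0.191 0.1909 [-0.2 -0.6  1.7]
0.19 0.1899 [-0.2  0.5  1.2]
0.189 0.1889 [-0.1  0.6  0.7]
0.188 0.1879 [ 1.3 -0.2  1. ]
0.187 0.1869 [-0.3  0.4  0.8]
0.186 0.1859 [-1.1 -1.3  1.5]
0.185 0.1849 [-0.4 -0.3  0.7]
0.184 0.1839 [-0.1 -0.4  1.6]
0.183 0.1829 [-0.6  0.5  0.6]
0.182 0.1819 [ 0.9 -0.2  0.4]
0.181 0.1809 [-0.3  0.   2.1]
0.18 0.1799 [ 0.3 -0.1  1.6]
0.179 0.1789 [-0.8  0.5  0.6]
0.178 0.1779 [ 0.3 -0.3  1.2]
0.177 0.1769 [-0.4  0.1  1. ]
0.176 0.1759 [-0.7  0.1  0.7]
0.175 0.1749 [ 0.5 -0.3  2. ]
0.174 0.1739 [-0.4  0.1  0.1]
0.173 0.1729 [-0. -0.  1.]
0.172 0.1719 [0.  0.4 1. ]
0.171 0.1709 [-0.1  0.4  1.2]
0.17 0.1699 [-0.3 -0.9  1.1]
0.169 0.1689 [0.1 0.  1.4]
0.168 0.1679 [-0.  -0.5  1.1]
0.167 0.1671 [ 0.2 -0.2  3.2]
0.166 0.1661 [-0.2  1.2  3.2]
0.165 0.165 [0.6 0.2 3.4]
20.9917
```

Contact at TCP z ≈ 0.1675, rising to about 3 N as expected for the tab. So the real fingertips end about 31 mm short of the nominal TCP, which agrees with the wrist picture. I continue the press, allowing for the offset.

```bash
python3 - <<'E'
from workcell import env,eyes
from h import *
import json
X,Y=.6125,-.0567
z=.165
while z>.1605:
    z-=.001;env.move_l([X,Y,z],vel=.04);f=np.array(env.current_ft_force())
    print(round(z,4),round(env.current_tcp_pos()[2],4),f.round(1))
    if f[2]>10: break
env.sleep(.1)
env.move_l([X,Y,.25],vel=.25)
env.move_l([.6115,-.19,.31],vel=.3);m=eyes.camera_model("wrist");im=eyes.snapshot("wrist");json.dump({k:np.array(v).tolist() for k,v in m.items()},open("w6.json","w"))
print(env.current_time_s())
cv2.imwrite("pics/w6b.png",cv2.resize(im[50:350,80:480],(800,600),interpolation=cv2.INTER_CUBIC))
E
```

```text
0.164 0.1639 [ 0.3 -0.1 -0.1]
0.163 0.1629 [ 0.7 -0.3  1.3]
0.162 0.162 [-0.6  0.7  2.2]
0.161 0.161 [0.6 0.  2.3]
0.16 0.16 [ 1.4 -0.   2. ]
23.5833
```

View pics/w6b.png

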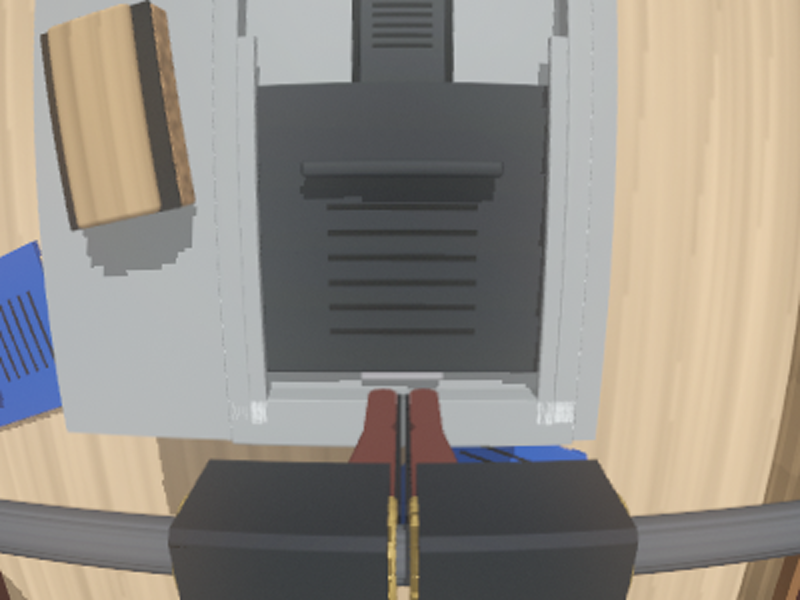

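Released: the front edge moved from row 102 to 83 and the tail from 388 to 371, about 8 mm towards +y, with the leaf spring now showing at (402,378). Next I push the thumb bar, correcting for the 31 mm tip offset.

```bash
python3 - <<'E'
from workcell import env,eyes
from h import *
import json
L=lambda y:.6114+.0129*(y+.16)
Z=.1755
env.move_l([L(-.172),-.172,.26],vel=.25);env.move_l([L(-.172),-.172,.19],vel=.2);env.move_l([L(-.172),-.172,Z],vel=.06)
print("down",np.round(env.current_ft_force(),1))
for y in(-.13,-.10,-.06,-.025,.010):
    env.move_l([L(y),y,Z],vel=.07);f=np.array(env.current_ft_force());print(y,np.round(env.current_tcp_pos(),4),f.round(1),round(env.current_time_s(),2))
    if np.abs(f).max()>25: break
env.move_l([L(y),y-.02,Z],vel=.1);env.move_l([L(y),y-.02,.26],vel=.2)
env.move_l([L(y),-.10,.31],vel=.3);m=eyes.camera_model("wrist");im=eyes.snapshot("wrist");json.dump({k:np.array(v).tolist() for k,v in m.items()},open("w7.json","w"))
print(env.current_time_s())
cv2.imwrite("pics/w7b.png",cv2.resize(im[50:350,80:480],(800,600),interpolation=cv2.INTER_CUBIC))
E
```

```text
down [-0.4  0.5  0.7]
-0.13 [ 0.6118 -0.1297  0.1755] [ 0.1 -0.1  0.6] 25.59
-0.1 [ 0.6122 -0.0989  0.1754] [ 0.5  0.4 -0.4] 26.17
-0.06 [ 0.6127 -0.0594  0.1755] [-0.8 -0.3  0.5] 26.89
-0.025 [ 0.613  -0.0241  0.1753] [ 0.2  0.1 -0.7] 27.54
0.01 [0.6135 0.0108 0.1754] [ 0.3 -0.1  0.5] 28.19
29.6583
```

View pics/w7b.png

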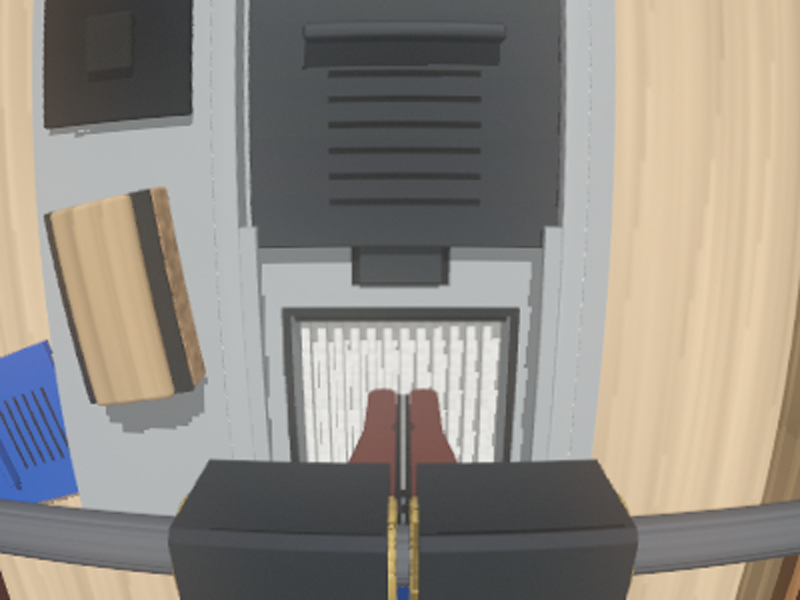

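The opening and its cream filter are uncovered: the opening's +y rim is at row 310, and the lid's tail edge at row 247, with the tab partly visible between them at (400,266). I'll check the tail distance and hand in.

```bash
python3 - <<'E'
from workcell import env,workorder
from h import *
import json
m=json.load(open("w7.json"));o=lambda u,v:(80+u/2,50+v/2)
t=(onz(m,o(260,247),.2,True)+onz(m,o(545,247),.2,True))/2;r=onz(m,o(400,310),.19,True);b=onz(m,o(404,27),.224,True)
print("tail",t.round(4),"past centre",t[1]+.1618,"rim",r.round(4),"bar",b.round(4),"tail->bar",b[1]-t[1],env.current_time_s())
if t[1]+.1618>.062 and t[1]-r[1]>.01: workorder.job_done();print("handed in")
E
```

```text
tail [ 0.6135 -0.0724  0.2   ] past centre 0.08935250800163227 rim [ 0.6118 -0.106   0.19  ] bar [0.6153 0.0257 0.224 ] tail->bar 0.09811887349701132 29.6583
the job is handed in; nothing more can be done
handed in
```

I pressed the snap tab until the lid sprang free, about 8 mm towards +y. I then pushed the lid along its guides by the thumb bar and handed the job in at 29.7 s.

- **Final position:** the last wrist view puts the lid's tail about 89 mm past the opening's centre (54 mm needed) and about 34 mm clear of the opening's rim. The filter is fully visible and the lid looks flat in its guides.
- **Other items:** the sanding block did not appear to shift. I did not re-image the glue bottle or the leg blank, but the arm never worked near them. The arm had backed off and was touching nothing when I handed in.
- **First press missed:** my first press met nothing, because the fingertips end about 31 mm short of the nominal TCP. I found this with a force-guarded second press and allowed for it afterwards.
- **Weak force reading:** forces during the push stayed within sensor noise (about 1 N), so the evidence that the lid moved is the picture, not the force reading.

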